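# Put the wide scraper back into its storage block

## Robot

A 6-joint arm with a two-finger parallel gripper is mounted at the origin on the work surface. World frame = base frame: x ahead of the robot, y to its left, z up, the work surface at z = 0. Lengths are in m, angles in rad, forces in N, time in s.
With the tool pointing down it reaches from about 0.375 to 0.9 m from the base axis. Payload 3.1 kg.
Tool frame: the origin (TCP) lies on the centre line of the jaws, within the pads' length; the fingertips stand 11 mm ahead of it and the grasp point (between the pads) lies 8 mm behind it; x points along the fingers, y is the direction in which the jaws open and shut, and the axes are right-handed (so a half turn about x gives the same grasp; the last joint's range is limited). The gripper opens to 87 mm and grips with 3 to 60 N. Pads are 19 mm wide; open, the fingers measure 117 mm over their backs; the gripper's body (75 mm by 190 mm) begins 51 mm behind the grasp point.
Start: joints at [1.016, 0.527, 1.433, -0, 1.181, -0.178], TCP at [0.229, 0.581, 0.234] pointing down, gripper open.
Joint ranges: [-3.08, 3.08], [-0.75, 2.2], [0.22, 2.44], [-1.43, 4.57], [0, 2.65], [-2.85, 2.85]. Speed limits (rad/s): [2.79, 2.79, 3.14, 3.14, 3.14, 3.14].

## Interface

Orientations are given as a unit quaternion [x, y, z, w].
In Python, from rig import robot, camera, camera_info gives the robot as it stands.
- The arm moves only by the shell command python3 -m inch 'ROWS' [FORCE]. ROWS is JSON, a list that holds one entry, the list of rows, each a list of 5 numbers: the shift along the tool's x, y, z in cm, then the turn about the tool's x in rad, then the opening, from 0 (shut) to 1 (fully open). A call has 1 to 8 rows; each row shifts and turns the pose as measured when the row begins, along the tool's axes as they then stand; what a row does not reach is not made up. A row lasts 1/12 s, in which the tool goes at most 41.7 mm and 7.16 degrees, less where a joint would pass 70% of its speed; a pose out of reach is approached as far as the arm can. A call with a gripper value outside its range is refused whole. The fingers move at their own pace and stop on an object; FORCE is the grip in N (left out, the last holds). Time passes only in rows, so rows that do not move let the fingers close. It gives the time, the measured TCP pose, the force and the opening at its end, in the units of the state.
- robot.get_obs(): the state, without advancing time (a new reading comes with each control period).
- camera(name): name is "side" or "top"; returns the picture (384x512x3 uint8, red, green, blue); there is no depth.
- camera_info(name): a dict with "camera_matrix" (3x3 intrinsics, pixels), "rvec" (rotation vector, rad) and "tvec" (3), from world to camera coordinates, as OpenCV has them. Camera axes: x right, y down, z forward; pixel columns grow to the right and rows downward; lengths in m; the calibration is good to about 2 mm. A picture is of the moment at which its call begins. camera_info takes no time and is no camera call.
- robot.hand_in(): hands the job in, once; it reports no verdict.
The state is a dict: "time": time; "q": joint angles; "joint_velocities": joint speeds; "joint_torque": joint torques, N m; "position": TCP position; "tool_rot": TCP orientation; "ft_force": force on the tool from outside, world axes, zero at the start; "moment": the same for the moment, N m; "grip_width": finger opening in m.
Only numpy, scipy, OpenCV 4.12 (cv2) and the standard library are available. Lean on these libraries where they do the work, as an engineer would, in place of code of your own. Each camera call takes 0.05 s, during which the arm holds its last target. There are 200 camera calls.

## Task

Two washed scrapers stand in the white drying stand. Lift out the wide one and put it, blade down, into the long slot of the wooden storage block: lower it right to the bottom of the slot before letting go. Leave the narrow scraper where it stands.

Things in the scene. Friction and masses are not known exactly. Their poses are not given: they have to be found in the camera images.
- wide_scraper_handle (a point): Wide scraper, 0.2-0.4 kg, upright in the drying stand: steel blade 5 mm thick, 80 wide, 80 tall; wooden bar handle along its whole top edge, 22 thick, 86 long, 30 tall. The point is the handle's centre, where it is gripped across its thickness: 15 mm below the tool's top, 95 above the blade's lower edge. x across the thickness, y along the handle, z up
- narrow_scraper_handle (a point): Narrow scraper, to be left in the drying stand: like the wide one and as tall, but blade 44 mm wide and handle 50 long. The point is its handle's centre; axes as for the wide one
- drying_stand: Low white plastic stand, 160 x 120 mm, fixed. Two pairs of ribs, 85 mm apart, hold a scraper each (which is where varies): blades stand 35 mm deep between ribs 8 mm apart and come free when lifted 40 mm. Rib tops 43 mm above the bench. Origin: centre of its underside; y along the ribs, z up
- long_slot (a point): Long slot in a fixed wooden block (170 x 140, 65 mm tall; a short slot lies 85 mm off towards -x). The point is the centre of its mouth, level with the block's top; x across, y along the slot, z up. 100 mm long, 16 wide, 55 deep, bevelled out to 32 wide over the top 12 mm. With the wide scraper on its floor, the handle's centre is 40 mm above this point; it may lean a little
Not all that is in view belongs to the job. Leave any pink or red look-alike of the part that bears wide_scraper_handle alone.

How it is judged:
On the way:
1. the wide scraper is in the long slot, within 12 mm of the slot's floor, while still held by the fingers (z of wide_scraper_handle in the frame of long_slot below 0.052 m and horizontal distance between wide_scraper_handle and long_slot below 0.035 m and angle between the y axis of wide_scraper_handle and the y axis of long_slot, either way round below 0.3 rad and contact force between the fingers and wide_scraper above 1 N).
At the end, for the whole second after the job is handed in: The wide scraper rests blade down on the floor of the long slot (within 6 mm), handle centre within 35 mm of the slot centre seen from above, within 17 degrees of the slot and leaning under 20 degrees; the narrow one stands within 30 mm of its starting place, leaning under 20 degrees (z of wide_scraper_handle in the frame of long_slot between 0.03 and 0.046 m and horizontal distance between wide_scraper_handle and long_slot below 0.035 m and angle between the y axis of wide_scraper_handle and the y axis of long_slot, either way round below 0.3 rad and angle between each of wide_scraper_handle, narrow_scraper_handle's own z axis and vertical below 0.35 rad and linear speed of wide_scraper below 0.03 m/s and distance of narrow_scraper_handle from where it was at the start of the episode below 0.03 m); the robot touches nothing.
It fails at once if the narrow scraper is pulled out, knocked over or carried off (moved more than 50 mm) (distance of narrow_scraper_handle from where it was at the start of the episode above 0.05 m).
It also fails if it takes over 45 s, if anything falls off the work surface, if the arm or the gripper's body presses on something with over 40 N, if the wrist force passes 120 N, or if a joint passes its speed limit or range.

## Working session

There is one attempt and no reset: what is moved stays moved. The work goes in short steps, Python scripts to look and compute and a shell command to move; the robot and the scene stay as the last step left them, time stands still between calls to the robot, and variables do not carry over. Pictures are saved under pics/ and viewed, about 8 in all and at most 12, crops included, and the job is handed in when it is done.

```bash
ls; mkdir -p pics; cat > h.py <<'E'
import numpy as np, cv2
from rig import robot, camera, camera_info
from scipy.spatial.transform import Rotation as R
def cam(n):
    c=camera_info(n); return np.array(c["camera_matrix"]),np.array(c["rvec"],float).ravel(),np.array(c["tvec"],float).ravel()
def ray(n,uv):
    K,r,t=cam(n); M=R.from_rotvec(r).as_matrix(); d=M.T@np.linalg.solve(K,[uv[0],uv[1],1.]); return -M.T@t,d
def onplane(n,uv,z):
    o,d=ray(n,uv); return o+d*(z-o[2])/d[2]
def proj(n,p):
    K,r,t=cam(n); return cv2.projectPoints(np.array(p,float).reshape(-1,1,3),r,t,K,None)[0].reshape(-1,2)
def snap(n,f):
    im=camera(n); cv2.imwrite(f,im[:,:,::-1]); return im
E
python3 - <<'E'
from h import *
for n in("top","side"):
    snap(n,f"pics/{n}0.png"); print(n,ray(n,(256,192)))
o=robot.get_obs(); print(o["position"],o["tool_rot"],o["ft_force"],o["grip_width"],o["time"]); print(R.from_quat(o["tool_rot"]).as_matrix().round(3))
E
```

```text
pics
top (array([0.27752491, 0.05048569, 0.98095907]), array([ 0.20769986,  0.00927682, -0.97830965]))
side (array([ 0.30825599, -0.72371008,  0.94362967]), array([ 0.15370985,  0.66593189, -0.73004171]))
[0.22901829 0.58085402 0.23268028] [ 0.13144931  0.69490365 -0.1327117   0.69441889] [ 0.69725116 -0.19725503 -0.17899198] 0.08688436549880899 0.1
[[-0.001  0.367  0.93 ]
 [-0.002  0.93  -0.367]
 [-1.    -0.002 -0.   ]]
```

View pics/top0.png

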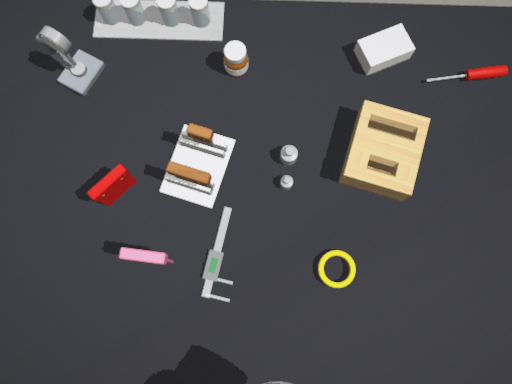

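View pics/side0.png

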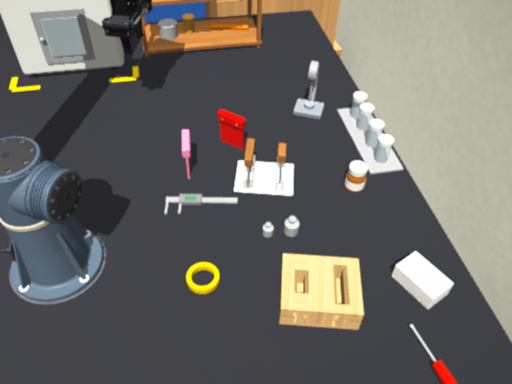

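The top view shows two brown handles in the white stand: the longer at (189,175) and the shorter at (200,134). Candidates for the wide scraper:
- Brown (189,175): long, near pair of ribs.
- Brown (200,134): short, so the narrow one.
- Red look-alike (112,185) and pink tool (145,256): not part of the job.

I choose (189,175). The long slot is at (392,126) and the short one at (382,165).

```bash
python3 - <<'E'
from h import *
for n,z in(("top",.103),("side",.103)):
    im=cv2.imread(f"pics/{n}0.png"); hsv=cv2.cvtColor(im,cv2.COLOR_BGR2HSV)
    m=cv2.inRange(hsv,(5,150,60),(16,255,190))
    win=(slice(120,200),slice(155,225)) if n=="top" else (slice(130,175),slice(238,295))
    w=np.zeros_like(m); w[win]=m[win]
    k,lab,st,ce=cv2.connectedComponentsWithStats(w)
    for i in range(1,k):
        if st[i,4]<30: continue
        c,_=cv2.findContours((lab==i).astype(np.uint8),0,2)
        r=cv2.minAreaRect(c[0]); b=cv2.boxPoints(r)
        P=np.array([onplane(n,p,z) for p in b]); e=P-np.roll(P,1,0); e=e[:,:2]; L=np.linalg.norm(e,axis=1); l=e[L.argmax()]
        print(n,st[i],ce[i].round(1),"world",onplane(n,ce[i],z).round(4),"dims",np.sort(L).round(3),"dir deg",np.degrees(np.arctan2(l[1],l[0])).round(1)%180)
im=cv2.imread("pics/top0.png")
a=cv2.resize(im[120:210,150:240],(400,400),interpolation=2); b=cv2.resize(im[95:205,335:435],(400,440),interpolation=2)[:400]
cv2.imwrite("pics/c1.png",np.hstack([a,b]))
E
```

```text
side [278 155   8   7  37] [281.4 158.3] world [0.5743 0.1485 0.103 ] dims [0.019 0.019 0.022 0.022] dir deg 71.1
side [245 160   7   7  33] [248.3 162.8] world [0.4866 0.1474 0.103 ] dims [0.015 0.016 0.022 0.022] dir deg 78.8
```

View pics/c1.png

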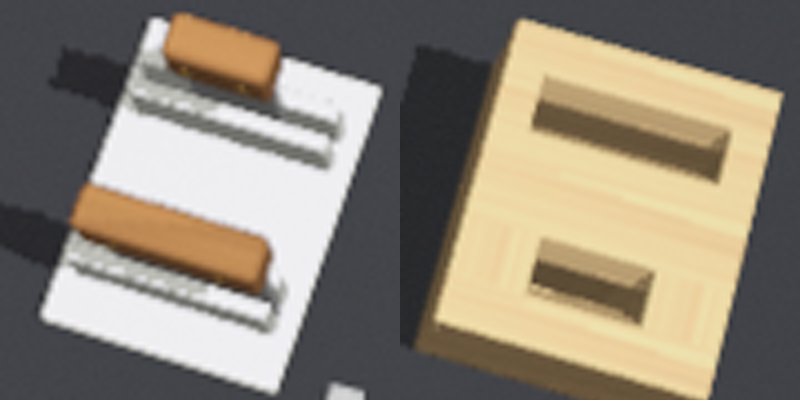

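```bash
cat > m.py <<'E'
from h import *
def rep(n,w,z,amin=30,tag=""):
    k,lab,st,ce=cv2.connectedComponentsWithStats(w)
    for i in range(1,k):
        if st[i,4]<amin: continue
        c,_=cv2.findContours((lab==i).astype(np.uint8),0,2)
        pts=c[0].reshape(-1,2).astype(float)
        W=np.array([onplane(n,p,z) for p in pts])[:,:2]
        r=cv2.minAreaRect((W*1000).astype(np.float32)); b=cv2.boxPoints(r); e=b-np.roll(b,1,0); l=e[np.linalg.norm(e,axis=1).argmax()]
        print(tag,n,"area",st[i,4],"px",ce[i].round(1),"centroid",onplane(n,ce[i],z).round(4),"rect c",np.round(r[0],1),"dims",np.round(sorted(r[1]),1),"dir",round(np.degrees(np.arctan2(l[1],l[0]))%180,1))
def rect(m,a,b,c,d):
    w=np.zeros_like(m); w[a:b,c:d]=m[a:b,c:d]; return w
E
python3 - <<'E'
from m import *
I={n:cv2.imread(f"pics/{n}0.png") for n in("top","side")}; H={n:cv2.cvtColor(I[n],cv2.COLOR_BGR2HSV) for n in I}
for n,w in(("top",(115,200,155,225)),("side",(130,175,238,295))):
    rep(n,rect(cv2.inRange(H[n],(4,130,50),(18,255,255)),*w),.103,tag="handle")
h=H["top"]; print("slot px",h[115:140,390].tolist()[::2], "handle",h[175,189])
wood=rect(cv2.inRange(h,(10,30,150),(30,200,255)),95,205,335,435); rep("top",wood,.065,300,"blocktop")
c,_=cv2.findContours(wood,0,2); f=np.zeros_like(wood); cv2.drawContours(f,[max(c,key=cv2.contourArea)],-1,255,-1)
V=h[:,:,2]
for t in(130,150,175,200,210):
    g=((V<t)&(cv2.erode(f,np.ones((5,5)))>0)).astype(np.uint8); print(t); rep("top",g,.065,40,"slot")
hs=H["side"]; print("side slot row 280",hs[280,325:352].tolist()[::2])
g=((hs[:,:,2]<150)).astype(np.uint8); rep("side",rect(g,258,312,328,352),.065,40,"slot")
E
```

```text
handle top area 317 px [199.6 132.1] centroid [0.5812 0.1744 0.103 ] rect c [581.1 174.5] dims [26.6 51.2] dir 74.4
handle top area 519 px [188.1 173.3] centroid [0.4966 0.1916 0.103 ] rect c [496.6 192. ] dims [23.5 88.2] dir 74.2
handle side area 231 px [249.1 151.3] centroid [0.497  0.1902 0.103 ] rect c [496.9 189.3] dims [ 22.9 110.4] dir 74.2
handle side area 152 px [281.7 151.6] centroid [0.5813 0.1736 0.103 ] rect c [582.  172.5] dims [21.4 71.4] dir 76.5
slot px [[19, 83, 237], [21, 79, 236], [20, 89, 213], [18, 98, 188], [18, 96, 183], [18, 100, 163], [17, 106, 103], [17, 110, 100], [18, 109, 105], [18, 102, 163], [21, 76, 236], [22, 76, 237], [22, 75, 237]] handle [ 15 141 193]
blocktop top area 5046 px [386.9 147.4] centroid [ 0.574  -0.2049  0.065 ] rect c [ 577.2 -205.4] dims [141.8 171.9] dir 164.6
130
slot top area 304 px [392.  129.5] centroid [ 0.613  -0.2166  0.065 ] rect c [ 612.7 -215.3] dims [16.5 97.1] dir 75.8
slot top area 175 px [382.3 166.8] centroid [ 0.5326 -0.1944  0.065 ] rect c [ 533.5 -193.5] dims [17.4 56.6] dir 71.4
150
slot top area 348 px [392.2 1
[... 593 characters left out ...]
 px [382.4 165.2] centroid [ 0.536  -0.1947  0.065 ] rect c [ 536.2 -194.4] dims [29.9 59.9] dir 74.4
210
slot top area 702 px [392.4 127.2] centroid [ 0.618  -0.2176  0.065 ] rect c [ 618.2 -217. ] dims [ 31.4 100.5] dir 74.5
slot top area 450 px [382.4 165.2] centroid [ 0.536  -0.1948  0.065 ] rect c [ 536.3 -194.4] dims [31.3 60.9] dir 74.4
side slot row 280 [[28, 76, 255], [27, 82, 255], [27, 80, 255], [27, 80, 255], [24, 106, 251], [19, 122, 230], [26, 90, 255], [24, 100, 255], [17, 123, 102], [18, 125, 165], [18, 124, 211], [19, 122, 228], [27, 83, 255], [26, 85, 254]]
slot side area 82 px [342.1 288.1] centroid [ 0.6175 -0.2311  0.065 ] rect c [ 618.4 -227.4] dims [ 5.6 79.7] dir 74.7
```

The crop confirms it: the long handle is at top px (188,173), the short one at (200,132). Both views agree on the wide handle: (0.497, 0.191), 88 mm long, direction 74°. The slot mouth is at (0.618, -0.217), 31 x 100 mm, direction 74.5°. Turn the tool first.

```bash
python3 -m inch '[[[0,0,0,0.122,0.7],[0,0,0,0.122,0.7],[0,0,0,0.122,0.7],[0,0,0,0.122,0.7],[0,0,0,0.122,0.7],[0,0,0,0.122,0.7],[0,0,0,0.122,0.7],[0,0,0,0.122,0.7]]]' 20
cat > go.py <<'E'
import sys
from h import *
tx,ty,tz,d=map(float,sys.argv[1:5]); o=robot.get_obs(); M=R.from_quat(o["tool_rot"]).as_matrix()
p=np.array(o["position"]); y=np.degrees(np.arctan2(M[1,1],M[0,1]))
print("t",o["time"],"pos",p.round(4),"yaw y",y.round(1),"down",M[:,0].round(3),"shift cm",((M.T@(np.array([tx,ty,tz])-p))*100).round(2),"turn",np.radians((y-d+90)%180-90).round(3),"F",np.round(o["ft_force"],1),"w",round(o["grip_width"],4),"q",np.round(o["q"],2))
E
python3 go.py .497 .191 .2 -15.7
```

```text
time: 0.77
position: [0.2271, 0.5778, 0.2277]
tool_rot: [0.445, 0.545, -0.454, 0.546]
ft_force: [0.6, 0.1, -0.0]
grip_width: 0.0611
t 0.7667 pos [0.2271 0.5778 0.2277] yaw y 11.1 down [-0.007 -0.011 -1.   ] shift cm [ 3.01 19.09 43.12] turn 0.467 F [ 0.6  0.1 -0. ] w 0.0611 q [ 1.02  0.53  1.44 -0.    1.18  0.82]
```

```bash
python3 -m inch '[[[0,0,0,0.122,0.7],[0,0,0,0.122,0.7],[0,0,0,0.122,0.7],[0,0,0,0.122,0.7],[0,0,0,0,0.7]]]'; python3 go.py .497 .191 .2 -15.7
```

```text
time: 1.18
position: [0.226, 0.576, 0.2247]
tool_rot: [-0.565, -0.414, 0.577, -0.42]
ft_force: [-0.4, -0.4, 0.2]
grip_width: 0.0607
t 1.1833 pos [0.226  0.576  0.2247] yaw y -17.7 down [-0.01  -0.016 -1.   ] shift cm [ 2.83 37.54 28.38] turn -0.035 F [-0.4 -0.4  0.2] w 0.0607 q [ 1.02  0.54  1.44 -0.    1.18  1.33]
```

```bash
python3 -m inch '[[[0,3.1,2.35,-0.01,0.7],[0,3.1,2.35,-0.01,0.7],[0,3.1,2.35,-0.01,0.7],[0,3.1,2.35,0,0.7],[0,3.1,2.35,0,0.7],[0,3.1,2.35,0,0.7],[0,3.1,2.35,0,0.7],[0,3.1,2.35,0,0.7]]]'; python3 go.py .497 .191 .2 -15.7
```

```text
time: 1.85
position: [0.415, 0.3256, 0.2235]
tool_rot: [-0.548, -0.437, 0.562, -0.439]
ft_force: [0.3, 0.7, -0.1]
grip_width: 0.0613
t 1.85 pos [0.415  0.3256 0.2235] yaw y -13.4 down [-0.013 -0.014 -1.   ] shift cm [ 2.44 11.12 11.16] turn 0.04 F [ 0.3  0.7 -0.1] w 0.0613 q [ 0.46  0.42  1.67 -0.01  1.07  0.69]
```

```bash
python3 -m inch '[[[0,2.5,2.5,0.01,0.7],[0,2.5,2.5,0.01,0.7],[0,2.5,2.5,0.01,0.7],[0,2.5,2.5,0.01,0.7],[0,1,1,0,0.7],[0,0,0,0,0.7]]]'; python3 go.py .497 .191 .2 -15.7
```

```text
time: 2.35
position: [0.5032, 0.1786, 0.2238]
tool_rot: [-0.555, -0.428, 0.568, -0.432]
ft_force: [-0.5, 0.8, -0.0]
grip_width: 0.0608
t 2.35 pos [0.5032 0.1786 0.2238] yaw y -15.1 down [-0.01  -0.016 -1.   ] shift cm [ 2.37 -0.91 -1.08] turn 0.01 F [-0.5  0.8 -0. ] w 0.0608 q [ 0.14  0.42  1.66 -0.02  1.07  0.41]
```

```bash
python3 -m inch '[[[0,-0.9,-1.0,0,0.7],[0,0,0,0,0.7],[0,0,0,0,0.7]]]'; python3 go.py .497 .191 .14 -15.7
```

```text
time: 2.6
position: [0.4957, 0.1917, 0.223]
tool_rot: [-0.554, -0.429, 0.568, -0.432]
ft_force: [-0.1, 0.3, 0.4]
grip_width: 0.0608
t 2.6 pos [0.4957 0.1917 0.223 ] yaw y -15.0 down [-0.013 -0.015 -1.   ] shift cm [ 8.3   0.22 -0.11] turn 0.013 F [-0.1  0.3  0.4] w 0.0608 q [ 0.17  0.42  1.67 -0.01  1.07  0.43]
```

```bash
python3 -m inch '[[[2,0.1,0,0,0.7],[2,0.1,0,0.01,0.7],[2,0,0,0,0.7],[2,0,0,0,0.7],[0,0,0,0,0.7]]]'; python3 go.py .497 .191 .095 -15.7; python3 -c "
from h import *
a=snap('top','pics/t1.png')[100:220,140:260,::-1];b=snap('side','pics/s1.png')[100:220,200:320,::-1]
cv2.imwrite('pics/c2.png',cv2.resize(np.hstack([a,b]),(800,400),interpolation=2))"
```

```text
time: 3.02
position: [0.4937, 0.1983, 0.1427]
tool_rot: [-0.554, -0.431, 0.564, -0.434]
ft_force: [-0.5, -0.3, -0.2]
grip_width: 0.0609
t 3.0167 pos [0.4937 0.1983 0.1427] yaw y -14.6 down [-0.008 -0.013 -1.   ] shift cm [4.77 0.53 0.56] turn 0.02 F [-0.5 -0.3 -0.2] w 0.0609 q [ 0.18  0.54  1.74 -0.01  0.87  0.44]
```

View pics/c2.png

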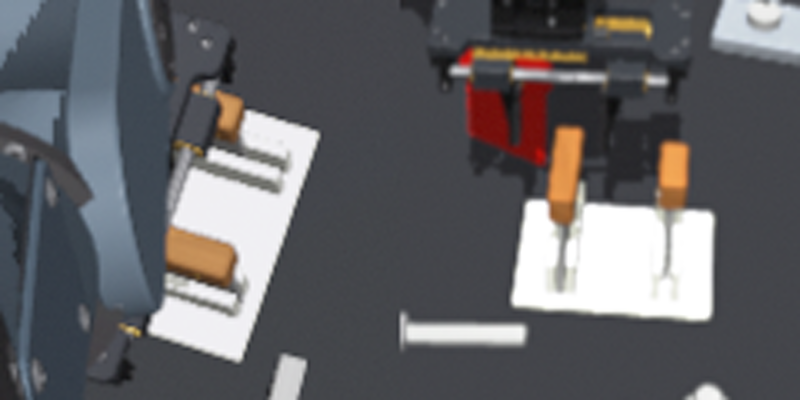

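The side crop shows the two fingers at about x=510 and 620, straddling the wide handle (565,170). The narrow handle at (672,175) is clear. Centre the tool, then descend and grip.

```bash
python3 -m inch '[[[0,0.5,0.55,0.02,0.7],[0,0,0,0,0.7],[1.5,0,0,0,0.7],[1.5,0.05,0.1,0,0.7],[1.2,0.05,0.1,0,0.7],[0,0,0,0,0.7]]]'; python3 go.py .497 .191 .095 -15.7
```

```text
time: 3.62
position: [0.5066, 0.1912, 0.1111]
tool_rot: [0.566, 0.421, -0.561, 0.433]
ft_force: [-0.7, -0.8, -0.3]
grip_width: 0.0609
t 3.6167 pos [0.5066 0.1912 0.1111] yaw y -15.7 down [ 0.016 -0.009 -1.   ] shift cm [ 1.59 -0.94  0.27] turn 0.0 F [-0.7 -0.8 -0.3] w 0.0609 q [ 0.16  0.59  1.76 -0.02  0.78  0.45]
```

```bash
python3 -m inch '[[[0.5,-0.9,0.2,0,0.7],[0.5,0,0,0,0.7],[0.5,0,0,0,0.7],[0,0,0,0,0.7]]]'; python3 go.py .497 .191 .095 -15.7
```

```text
time: 3.95
position: [0.499, 0.1918, 0.0984]
tool_rot: [0.568, 0.42, -0.559, 0.434]
ft_force: [0.5, -0.0, 0.2]
grip_width: 0.0608
t 3.95 pos [0.499  0.1918 0.0984] yaw y -15.7 down [ 0.022 -0.008 -1.   ] shift cm [ 0.34 -0.17  0.13] turn -0.001 F [ 0.5 -0.   0.2] w 0.0608 q [ 0.16  0.61  1.79 -0.02  0.73  0.45]
```

```bash
python3 -m inch '[[[0.3,-0.2,0.1,0,0.7],[0,0,0,0,0.7],[0,0,0,0,0.1],[0,0,0,0,0.1],[0,0,0,0,0.1],[0,0,0,0,0.1],[0,0,0,0,0.1],[0,0,0,0,0.1]]]' 35; python3 go.py .497 .191 .095 -15.7
```

```text
time: 4.62
position: [0.4979, 0.1917, 0.0963]
tool_rot: [0.569, 0.419, -0.558, 0.434]
ft_force: [-0.5, 0.5, -0.9]
grip_width: 0.0289
t 4.6167 pos [0.4979 0.1917 0.0963] yaw y -15.7 down [ 0.026 -0.007 -1.   ] shift cm [ 0.13 -0.07  0.1 ] turn -0.001 F [-0.5  0.5 -0.9] w 0.0289 q [ 0.16  0.61  1.79 -0.02  0.72  0.45]
```

```bash
python3 -m inch '[[[0,0,0,0,0.1],[0,0,0,0,0.1],[0,0,0,0,0.1]]]' 35;  python3 go.py .497 .191 .15 -15.7
```

```text
time: 4.87
position: [0.4977, 0.1918, 0.0964]
tool_rot: [0.569, 0.419, -0.558, 0.434]
ft_force: [-0.6, -0.2, 0.3]
grip_width: 0.0217
t 4.8667 pos [0.4977 0.1918 0.0964] yaw y -15.7 down [ 0.025 -0.007 -1.   ] shift cm [-5.36  0.09  0.1 ] turn -0.001 F [-0.6 -0.2  0.3] w 0.0217 q [ 0.16  0.61  1.79 -0.02  0.72  0.45]
```

Gripped at 21.7 mm, which matches the 22 mm handle. Lift.

```bash
python3 -m inch '[[[-1,0,0,0,0.1],[-1,0,0,0,0.1],[-1.2,0,0,0,0.1],[-1.2,0,0,0,0.1]]]';  python3 go.py .497 .191 .2 -15.7
```

```text
time: 5.2
position: [0.4954, 0.1914, 0.1401]
tool_rot: [0.568, 0.42, -0.56, 0.434]
ft_force: [0.3, 0.9, -3.4]
grip_width: 0.0217
t 5.2 pos [0.4954 0.1914 0.1401] yaw y -15.7 down [ 0.02  -0.009 -1.   ] shift cm [-5.99  0.29  0.01] turn -0.001 F [ 0.3  0.9 -3.4] w 0.0217 q [ 0.16  0.53  1.77 -0.02  0.82  0.45]
```

```bash
python3 -m inch '[[[-2,0.1,0,0,0.1],[-2,0.1,0,0,0.1],[-2,0,0,0,0.1],[-2,0,0,0,0.1],[0,0,0,0,0.1]]]';  python3 go.py .618 -.217 .22 -15.5; python3 -c "
from h import *
a=snap('top','pics/t2.png')[100:220,140:260,::-1];b=snap('side','pics/s2.png')[90:210,200:320,::-1]
cv2.imwrite('pics/c3.png',cv2.resize(np.hstack([a,b]),(800,400),interpolation=2))"
```

```text
time: 5.62
position: [0.494, 0.1913, 0.2277]
tool_rot: [0.567, 0.42, -0.56, 0.433]
ft_force: [0.8, 0.9, -3.1]
grip_width: 0.0218
t 5.6167 pos [0.494  0.1913 0.2277] yaw y -15.7 down [ 0.02  -0.009 -1.   ] shift cm [ 1.37 22.98 35.93] turn -0.004 F [ 0.8  0.9 -3.1] w 0.0218 q [ 0.16  0.4   1.69 -0.01  1.03  0.45]
```

View pics/c3.png

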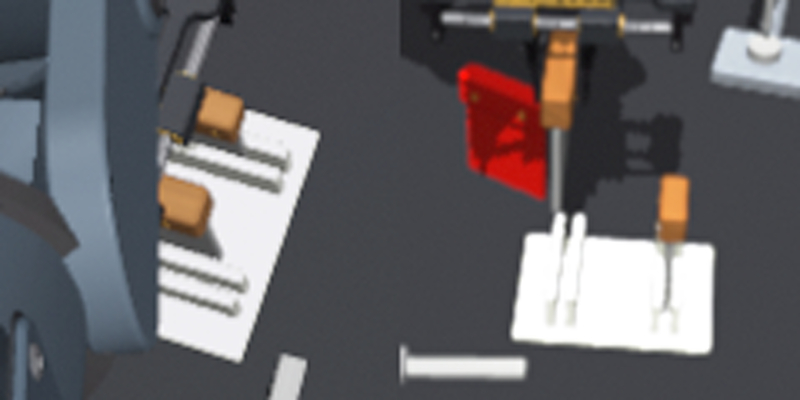

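The wide scraper hangs upright from the jaws, clear of the ribs (crop 555,150). The narrow one is still in place at (672,210). Traverse to the slot.

```bash
python3 -m inch '[[[0,1,1.6,0,0.1],[0,1.6,2.5,0,0.1],[0,1.9,3,0,0.1],[0,1.9,3,0,0.1],[0,1.9,3,0,0.1],[0,1.9,3,0,0.1],[0,1.9,3,0,0.1],[0,1.9,3,0,0.1]]]';  python3 go.py .618 -.217 .22 -15.5
```

```text
time: 6.38
position: [0.5562, -0.0606, 0.2119]
tool_rot: [-0.555, -0.434, 0.566, -0.427]
ft_force: [0.3, 1.1, -3.2]
grip_width: 0.0218
t 6.3833 pos [ 0.5562 -0.0606  0.2119] yaw y -15.0 down [-0.018 -0.002 -1.   ] shift cm [-0.89  9.99 13.52] turn 0.009 F [ 0.3  1.1 -3.2] w 0.0218 q [-0.3   0.47  1.61 -0.01  1.08 -0.04]
```

```bash
python3 -m inch '[[[-0.3,2.2,3,0,0.1],[-0.3,2.2,3,0,0.1],[-0.3,2,2.4,0,0.1],[0,1.2,1.5,0,0.1],[0,0.5,0.6,0,0.1],[0,0,0,0,0.1],[0,0,0,0,0.1]]]';  python3 go.py .618 -.217 .17 -15.5
```

```text
time: 6.97
position: [0.6017, -0.1954, 0.2033]
tool_rot: [-0.553, -0.439, 0.573, -0.416]
ft_force: [-1.5, 1.3, -3.1]
grip_width: 0.0216
t 6.9667 pos [ 0.6017 -0.1954  0.2033] yaw y -15.6 down [-0.042  0.007 -0.999] shift cm [3.24 2.29 1.63] turn -0.001 F [-1.5  1.3 -3.1] w 0.0216 q [-0.48  0.59  1.41 -0.01  1.18 -0.21]
```

```bash
python3 -m inch '[[[0,1.2,0.8,0,0.1],[0,1.1,0.8,0,0.1],[0,0,0,0,0.1],[0,0,0,0,0.1]]]';  python3 go.py .619 -.217 .17 -15.5
```

```text
time: 7.3
position: [0.6158, -0.2097, 0.1986]
tool_rot: [-0.55, -0.445, 0.574, -0.413]
ft_force: [-0.4, 0.2, -2.9]
grip_width: 0.0218
t 7.3 pos [ 0.6158 -0.2097  0.1986] yaw y -15.3 down [-0.053  0.015 -0.998] shift cm [2.83 0.65 0.62] turn 0.004 F [-0.4  0.2 -2.9] w 0.0218 q [-0.49  0.62  1.35 -0.01  1.22 -0.22]
```

```bash
python3 -m inch '[[[0.8,0.6,0.5,0,0.1],[0.8,0.1,0.1,0,0.1],[0.7,0,0,0,0.1],[0,0,0,0,0.1],[0,0,0,0,0.1]]]';  python3 go.py .619 -.217 .15 -15.5;  python3 -c "
from h import *
a=snap('top','pics/t3.png')[80:200,330:450,::-1];b=snap('side','pics/s3.png')[220:340,260:380,::-1]
cv2.imwrite('pics/c4.png',cv2.resize(np.hstack([a,b]),(800,400),interpolation=2))"
```

```text
time: 7.72
position: [0.6185, -0.2134, 0.1723]
tool_rot: [-0.549, -0.447, 0.573, -0.413]
ft_force: [0.4, -0.0, -3.0]
grip_width: 0.0218
t 7.7167 pos [ 0.6185 -0.2134  0.1723] yaw y -15.1 down [-0.057  0.018 -0.998] shift cm [2.22 0.27 0.34] turn 0.007 F [ 0.4 -0.  -3. ] w 0.0218 q [-0.5   0.66  1.36 -0.01  1.18 -0.23]
```

View pics/c4.png

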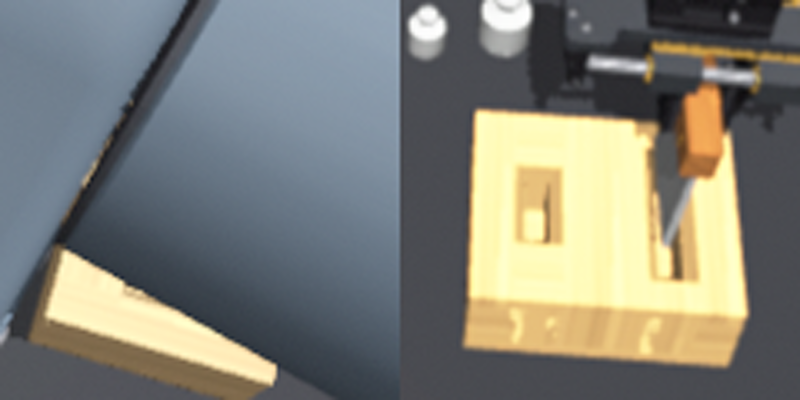

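The blade's near lower corner is at crop (667,245), i.e. side px (340,293.5), just over the slot mouth. Check it against the prediction.

```bash
python3 -c "
from h import *
o=robot.get_obs();M=R.from_quat(o['tool_rot']).as_matrix();p=np.array(o['position']);z=M[:,2]
for s in(.04,-.04): print(proj('side',p+.087*M[:,0]+s*z).round(1), (p+.087*M[:,0]+s*z).round(4))
q=onplane('side',(340.1,293.5),.0855);print('seen at',q.round(4)); u=np.array([.9646,-.264])
for v in(q,p+.087*M[:,0]): print('cross mm',1000*((v[:2]-[.618,-.217])@u),'along',1000*((v[:2]-[.618,-.217])@[.264,.9646]))
"
```

```text
[[340.1 291.9]] [ 0.6031 -0.2505  0.0856]
[[337.9 260. ]] [ 0.6239 -0.1733  0.0858]
seen at [ 0.602  -0.254   0.0855]
cross mm -5.62747440061386 along -39.95064472894951
cross mm -5.674202045372395 along 3.737032254084369
```

Prediction and picture agree: the blade's lower edge is 5.6 mm off in the cross direction. Correct it and descend.

```bash
python3 -m inch '[[[0,0.5,0.2,0,0.1],[0,0,0,0,0.1],[0.8,0,0,0,0.1],[0.8,0,0,0,0.1],[0,0,0,0,0.1]]]';  python3 go.py .620 -.217 .097 -15.5
```

```text
time: 8.23
position: [0.6234, -0.2174, 0.1567]
tool_rot: [-0.55, -0.446, 0.573, -0.414]
ft_force: [-0.6, 0.4, -4.7]
grip_width: 0.0219
t 8.2333 pos [ 0.6234 -0.2174  0.1567] yaw y -15.1 down [-0.053  0.016 -0.998] shift cm [ 5.98 -0.01  0.05] turn 0.007 F [-0.6  0.4 -4.7] w 0.0219 q [-0.5   0.68  1.36 -0.01  1.15 -0.23]
```

```bash
python3 -m inch '[[[0.8,0,0,0,0.1],[0.8,0.05,0,0,0.1],[0.8,0.05,0,0,0.1],[0.8,0.05,0,0,0.1],[0,0,0,0,0.1]]]';  python3 go.py .620 -.217 .097 -15.5
```

```text
time: 8.65
position: [0.6223, -0.217, 0.1202]
tool_rot: [-0.549, -0.446, 0.573, -0.413]
ft_force: [-0.6, -1.2, -3.8]
grip_width: 0.0223
t 8.65 pos [ 0.6223 -0.217   0.1202] yaw y -15.1 down [-0.055  0.017 -0.998] shift cm [ 2.33 -0.09  0.07] turn 0.007 F [-0.6 -1.2 -3.8] w 0.0223 q [-0.5   0.73  1.39 -0.01  1.08 -0.23]
```

```bash
python3 -m inch '[[[0.6,0,0,0,0.1],[0.6,0,0,0,0.1],[0.5,0,0,0,0.1],[0.4,0,0,0,0.1],[0,0,0,0,0.1]]]';  python3 go.py .620 -.217 .097 -15.5
```

```text
time: 9.07
position: [0.6217, -0.2168, 0.0983]
tool_rot: [-0.55, -0.446, 0.573, -0.414]
ft_force: [-0.4, 0.4, -2.2]
grip_width: 0.0217
t 9.0667 pos [ 0.6217 -0.2168  0.0983] yaw y -15.1 down [-0.054  0.016 -0.998] shift cm [ 0.14 -0.15  0.07] turn 0.007 F [-0.4  0.4 -2.2] w 0.0217 q [-0.5   0.75  1.4  -0.01  1.04 -0.23]
```

```bash
python3 -m inch '[[[0.3,0,0,0,0.1],[0.3,0,0,0,0.1],[0,0,0,0,0.1]]]';  python3 go.py .620 -.217 .097 -15.5;  python3 -c "
from h import *
b=snap('side','pics/s4.png')[220:340,260:380,::-1]
cv2.imwrite('pics/c5.png',cv2.resize(b,(500,500),interpolation=2))"
```

```text
time: 9.32
position: [0.6223, -0.2169, 0.0993]
tool_rot: [-0.55, -0.445, 0.572, -0.415]
ft_force: [-1.1, -0.3, -3.7]
grip_width: 0.0219
t 9.3167 pos [ 0.6223 -0.2169  0.0993] yaw y -15.1 down [-0.052  0.015 -0.999] shift cm [ 0.24 -0.21  0.07] turn 0.007 F [-1.1 -0.3 -3.7] w 0.0219 q [-0.5   0.75  1.4  -0.01  1.04 -0.23]
```

View pics/c5.png

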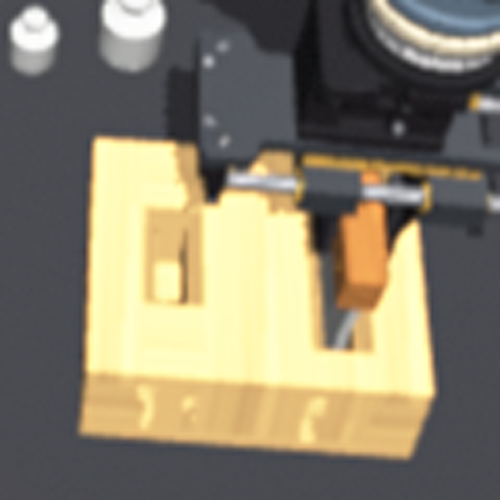

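The blade is well into the slot, with the handle just above the mouth (crop 360,250). The height didn't change with the last rows, so push on gently.

```bash
python3 go.py .620 -.217 .097 -15.5; python3 -m inch '[[[0.5,0,0,0,0.1],[0.4,0,0,0,0.1]]]';  python3 go.py .620 -.217 .097 -15.5; python3 -m inch '[[[0,0,0,0,0.1]]]'
```

```text
t 9.3667 pos [ 0.6229 -0.2172  0.0994] yaw y -15.1 down [-0.051  0.014 -0.999] shift cm [ 0.25 -0.27  0.06] turn 0.007 F [ 0.3  0.1 -2.2] w 0.0217 q [-0.5   0.75  1.4  -0.01  1.04 -0.23]
time: 9.53
position: [0.624, -0.2177, 0.098]
tool_rot: [-0.55, -0.444, 0.572, -0.416]
ft_force: [-5.1, 4.0, 22.1]
grip_width: 0.0215
t 9.5333 pos [ 0.624  -0.2177  0.098 ] yaw y -15.1 down [-0.047  0.012 -0.999] shift cm [ 0.12 -0.4   0.04] turn 0.008 F [-5.1  4.  22.1] w 0.0215 q [-0.5   0.75  1.4  -0.01  1.03 -0.23]
time: 9.62
position: [0.6242, -0.2178, 0.0993]
tool_rot: [-0.55, -0.443, 0.572, -0.417]
ft_force: [0.6, -0.3, -4.4]
grip_width: 0.0218
```

Floor contact came at 22 N with TCP z 0.098, which puts the handle about 40 mm above the mouth, as specified. Release, then withdraw.

```bash
python3 -m inch '[[[0,0,0,0,0.6],[0,0,0,0,0.6],[0,0,0,0,0.6],[0,0,0,0,0.6],[0,0,0,0,0.6],[0,0,0,0,0.6]]]'; python3 go.py .620 -.217 .2 -15.5
```

```text
time: 10.12
position: [0.6262, -0.219, 0.0989]
tool_rot: [-0.551, -0.442, 0.571, -0.418]
ft_force: [-0.1, 0.2, -0.9]
grip_width: 0.0495
t 10.1167 pos [ 0.6262 -0.219   0.0989] yaw y -15.1 down [-0.042  0.009 -0.999] shift cm [-1.007e+01 -1.090e+00 -1.000e-02] turn 0.007 F [-0.1  0.2 -0.9] w 0.0495 q [-0.5   0.75  1.4  -0.01  1.03 -0.23]
```

```bash
python3 -m inch '[[[-1.5,-0.3,0,0,0.6],[-2,-0.1,0,0,0.6],[-2.5,0,0,0,0.6],[-3,0,0,0,0.6],[-3,0,0,0,0.6],[-2,0,0,0,0.6],[0,0,0,0,0.6]]]'; python3 go.py .45 -.05 .25 -15.5
```

```text
time: 10.7
position: [0.6261, -0.2185, 0.2466]
tool_rot: [-0.55, -0.444, 0.572, -0.416]
ft_force: [0.4, -0.8, -0.2]
grip_width: 0.052
t 10.7 pos [ 0.6261 -0.2185  0.2466] yaw y -15.1 down [-0.048  0.012 -0.999] shift cm [  0.71 -21.38 -11.69] turn 0.007 F [ 0.4 -0.8 -0.2] w 0.052 q [-0.5   0.59  1.28 -0.01  1.33 -0.23]
```

```bash
python3 -m inch '[[[0,-2.5,-1.5,0,0.6],[0,-2.8,-1.5,0,0.6],[0,-2.8,-1.5,0,0.6],[0,-2.8,-1.5,0,0.6],[0,-2.8,-1.5,0,0.6],[0,-2.5,-1.2,0,0.6],[0,0,0,0,0.6],[0,0,0,0,0.6]]]'; python3 - <<'E'
from m import *
for n,f in(("top","pics/t5.png"),("side","pics/s5.png")):
    im=snap(n,f)
    h=cv2.cvtColor(im,cv2.COLOR_RGB2HSV); m=cv2.inRange(h,(4,130,50),(18,255,255))
    for w in (((95,160,360,430),(115,200,155,225)) if n=="top" else ((230,310,315,375),(130,175,238,295))): rep(n,rect(m,*w),.104,60)
a=cv2.imread("pics/t5.png")[80:220,150:440];b=cv2.imread("pics/s5.png")[120:340,220:400]
cv2.imwrite("pics/c6.png",np.hstack([cv2.resize(a,(500,241)),np.zeros((241,20,3),np.uint8),cv2.resize(b,(197,241))]))
E
```

```text
time: 11.37
position: [0.4836, -0.0875, 0.2546]
tool_rot: [-0.551, -0.442, 0.572, -0.417]
ft_force: [-0.2, -0.3, 0.8]
grip_width: 0.0517
 top area 62 px [414.5 123.2] centroid [ 0.6133 -0.2501  0.104 ] rect c [ 613.1 -250.2] dims [15.3 18.2] dir 63.0
 top area 305 px [199.5 132.3] centroid [0.5805 0.1745 0.104 ] rect c [580.5 174.8] dims [25.8 50.6] dir 74.0
 side area 489 px [348.9 274. ] centroid [ 0.6288 -0.2232  0.104 ] rect c [ 629.1 -221.4] dims [ 27.1 100.9] dir 73.9
```

View pics/c6.png

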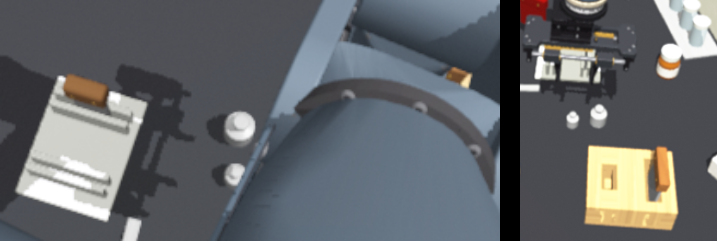

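The narrow scraper is unmoved and the wide one stands in the slot with a slight lean. Clear the top view for a two-view height check.

```bash
python3 -m inch '[[[0,-1,-3.5,0,0.6],[0,-1,-3.7,0,0.6],[0,-1,-3.7,0,0.6],[0,-1,-3.7,0,0.6],[0,-0.5,-3.7,0,0.6],[0,0,-2,0,0.6],[0,0,0,0,0.6],[0,0,0,0,0.6]]]'; python3 - <<'E'
from m import *
c={}
for n,w in(("top",(95,160,360,430)),("side",(230,310,315,375))):
    h=cv2.cvtColor(snap(n,f"pics/{n}6.png"),cv2.COLOR_RGB2HSV); m=rect(cv2.inRange(h,(4,130,50),(18,255,255)),*w); rep(n,m,.104,60)
    k,l,s,ce=cv2.connectedComponentsWithStats(m); c[n]=ray(n,ce[1+s[1:,4].argmax()])
(o1,d1),(o2,d2)=c["top"],c["side"]; s=np.linalg.lstsq(np.c_[d1,-d2],o2-o1,rcond=None)[0]; a,b=o1+s[0]*d1,o2+s[1]*d2
print("triangulated",((a+b)/2).round(4),"gap",np.linalg.norm(a-b).round(4))
E
```

```text
time: 12.13
position: [0.5098, 0.1198, 0.2546]
tool_rot: [-0.557, -0.434, 0.572, -0.417]
ft_force: [0.1, -0.3, -0.7]
grip_width: 0.0521
 top area 650 px [399.5 115.1] centroid [ 0.6295 -0.221   0.104 ] rect c [ 629.3 -221.3] dims [32.4 88. ] dir 74.0
 side area 496 px [349.  274.1] centroid [ 0.6289 -0.2233  0.104 ] rect c [ 629.1 -222. ] dims [ 27.3 102. ] dir 74.2
triangulated [ 0.6302 -0.2218  0.1015] gap 0.0006
```

```bash
python3 -c "
from rig import robot
print(robot.hand_in())"
```

```text
the job is handed in; nothing more can be done
None
```

I lifted the wide scraper out of the drying stand, lowered it blade down into the long slot, and handed the job in at about 12.2 s. The blade touched the floor at 22 N while still gripped, with TCP z at 0.098 m. I then let go and withdrew the arm well clear. `hand_in` reported no verdict.

**Wide scraper:** after release, two views put the handle centre at (0.630, -0.222, 0.1015), with a 0.6 mm gap between the rays.
- **Height:** about 37 mm above the slot mouth (limits 30–46). Contact had suggested 40 mm, so the two differ by about 3 mm, which the lean and the roughly 2 mm calibration error can explain.
- **Position:** about 13 mm off the slot centre (limit 35).
- **Alignment:** within 1° of the slot.
- **Lean:** about 7° towards +x (limit 20°), estimated from the handle's offset.

**Narrow scraper:** it stayed within about 1 mm of its start in the top view. The gripper hid it in the last side view, so it has no second check from there.

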